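# Open the comb slide of a binding machine and hold it at the clip

### The job

Get the binding machine ready for me to load a comb: turn the bar knob on its deck until its nose points at the small metal tab beside the dial, and leave it set so. Then grip the black block of the spring-loaded comb slide and pull it out towards the front of the machine until its pointer is level with the middle of the clip on the side rail, and keep it there: finish while still holding it in the gripper, at rest, because it springs back when let go. Leave the loose things on the desk and on the machine where they are.

Things in the scene. Friction and masses are not known exactly. Their poses are not given: they have to be found in the camera images.
- binder: Comb-binding machine, white box 280 x 380 mm, flat deck 75 mm above the desk, fixed. Origin under its centre at desk level; x to its back, where a grey punch housing spans its width (60 mm deep, 45 mm above the deck); -x to its front, facing the robot (turned up to 20 degrees); y to its left, z up.
- size_knob: Comb-size knob, right part of the deck: grey disc 60 mm across, 9 mm high, with a black bar grip 48 x 12 mm, 9 to 43 mm above the deck, and a small nose at one end. Origin on the turning axis at deck level; x along the bar to the nose, z up. Light friction, stays where left; turns from 0.8 rad clockwise to 1.1 rad anticlockwise (from above) of the machine's x. Starts clockwise of the tab.
- knob_grip (a point): Point on the knob's axis at grip height, 34 mm above the deck.
- dial_tab: Small dark steel tab fixed beside the knob's disc, 14 x 8 mm, 9 mm high on the deck. Origin on the knob's axis at deck level; its x axis points from the axis to the tab, which lies 38 to 52 mm from the axis. The knob is set when the nose points at it.
- comb_slide: Spring-return slide, left on the deck: steel bar 138 mm wide, 12 mm high, with a black grip block 16 mm thick (x), 50 mm wide (y), top 59 mm above the deck. Origin mid-block at deck level; axes as the machine's. Slides out along -x, 75 mm at most; starts fully in; spring pulls back 4.5 N at rest, 12 N fully out. A row of tines 12 mm high stands 40 mm behind the block.
- slide_grip (a point): Middle of the slide's grip block, 42 mm above the deck.
- slide_pointer (a point): Tip of the slide's pointer, a 3 mm thin steel finger at the left end of the bar, 10 mm above the deck; it moves with the slide and runs just beside the clip's line.
- slide_clip: Dark steel clip fixed on the aluminium rail left of the slide, 10 mm wide along the rail, 16 mm high. Origin at deck level under its middle; axes as the machine's. It lies 30 to 60 mm in front of the pointer's rest position; the slide is at the mark when pointer and clip middle have the same x in the machine's axes.
- tape_roll: Clear tape roll lying flat on the deck between knob and slide, 48 mm across, 18 mm high; loose, not to be moved. Origin at the middle of its underside.
- note_block: Paper note block on the punch housing, 50 x 50 x 22 mm; loose, not to be moved. Origin at the middle of its underside.
- mug: White mug, 80 mm across, 85 mm high, on the desk beside the machine; loose, not to be moved. Origin at the middle of its underside.
- tumbler: Glass tumbler, 72 mm across, 110 mm high, on the desk beside the machine; loose, not to be moved. Origin at the middle of its underside.
- sanitizer: Hand-sanitizer bottle, 50 mm across, 140 mm high, on the desk beside the machine; loose, not to be moved. Origin at the middle of its underside.
- stapler: Black stapler, 150 x 36 mm, 47 mm high, on the desk beside the machine; loose, not to be moved. Origin at the middle of its underside.

How it is judged:
By the outcome, as a careful person would: the job done as asked, in the order asked, and still so for the second after the job is handed in, while the arm keeps its last pose, push and grip.
It also fails if it takes over 45 s, if anything falls off the work surface, if the arm or the gripper's body presses on something with over 40 N, if the wrist force passes 120 N, or if a joint passes its speed limit or range.

### The arm

A 6-joint arm with a two-finger parallel gripper is mounted at the origin on the work surface. World frame = base frame: x ahead of the robot, y to its left, z up, the work surface at z = 0. Lengths are in mm, angles in rad, forces in N, time in s.
With the tool pointing down it reaches from about 400 to 925 mm from the base axis. Payload 12.5 kg.
Tool frame: the origin (TCP) lies midway between the tips of the shut fingers; the grasp point (between the pads) lies 19 mm behind it; z points along the fingers, y is the line along which they close (so a half turn about z gives the same grasp; the last joint's range is limited). The gripper opens to 95 mm and grips with 3 to 60 N. Pads are 20 mm wide; open, the fingers measure 119 mm over their backs; the gripper's body (75 mm by 180 mm) begins 59 mm behind the grasp point.
Start: joints at [-1.436, 0.491, 1.559, -0, 1.092, -0.106], TCP at [149.072, -606.98, 214.661] pointing down, gripper open.
Joint ranges: [-3.1, 3.1], [-0.84, 2.19], [0.05, 2.79], [-1.13, 4.28], [0.06, 2.93], [-2.69, 2.69]. Speed limits (rad/s): [2.22, 2.22, 2.79, 3.14, 3.14, 3.14].

### API

Orientations are given as [roll, pitch, yaw] about the fixed x, y, z axes, in that order (R = Rz(yaw) Ry(pitch) Rx(roll)).
In Python, from cell import env gives the robot as it stands.
- The arm moves only by the shell command python3 -m inch 'ROWS'. ROWS is JSON, a list of rows, each a list of 7 numbers: the turn, a rotation vector about the tool's x, y, z in rad, then the shift along the tool's x, y, z in cm, then the closure, from -1 (fully open) to 1 (shut). A call has 1 to 20 rows; each row shifts and turns the commanded pose from where the row before left it, along the tool's axes as they then stand; what a row does not reach is not made up. A row lasts 1/8 s, in which the tool goes at most 62.5 mm and 10.7 degrees, less where a joint would pass 70% of its speed; a pose out of reach is approached as far as the arm can. A call with a gripper value outside its range is refused whole. The fingers move at their own pace and stop on an object; the grip force is fixed at half the most. Time passes only in rows, so rows that do not move let the fingers close. It gives the time, the measured TCP pose, the force, the opening and the grip force at its end, in the units of the state.
- env.state(): the state, without advancing time (a new reading comes with each control period).
- env.read_camera(name): name is "side" or "top" or "wrist"; returns a dict with "img" (480x640x3 uint8, red, green, blue), "depth" (480x640 float32, mm along the optical axis (not along the pixel's ray), 0 where there is no reading), "fx", "fy", "cx", "cy" (pixels), "position" and "orientation" of the camera in the world. Camera axes: x right, y down, z forward; pixel columns grow to the right and rows downward; lengths in mm; the calibration is good to about 2 mm. A picture is of the moment at which its call begins.
- env.job_done(): hands the job in; it is judged then, once.
Trained networks look in a picture, given as the dict that the camera call returned (one of the last four; its "shot" number tells which), for a name from the list of things; names that differ only in an ending like _2 or _b are one class to them, and where a whole thing is asked for, a point or a joint stands for the part that bears it (a point fixed in the world has none). Each returns a list of dicts, best first, with "score" (0 to 1); they miss things now and then, are a little off and sometimes report something else, mostly with a low value. They report only what shows in the picture. A call takes as long as a camera call.
- env.find_in(picture, target): "centre" ([x, y, z] in mm, in the coordinates of the camera as it stood for that picture, good to about 4 mm: the middle of the surface that is visible of it).
- env.trace(picture, target): "mask" (480x640 bool, what is visible of it).
The state is a dict: "t": time; "joints": joint angles; "qvel": joint speeds; "tau": joint torques, N m; "eef_pos": TCP position; "tcp_rot": TCP orientation; "ft_force": force on the tool from outside, world axes, zero at the start; "moment": the same for the moment, N m; "opening": opening from 0.0 (shut) to 1.0 (fully open); "grip_force": force on a finger pad.
Only numpy, scipy, OpenCV 4.12 (cv2) and the standard library are available. Lean on these libraries where they do the work, as an engineer would, in place of code of your own. Each camera call takes 0.05 s, during which the arm holds its last target. There are 200 camera calls.

## Working session

There is one attempt and no reset: what is moved stays moved. The work goes in short steps, Python scripts to look and compute and a shell command to move; the robot and the scene stay as the last step left them, time stands still between calls to the robot, and variables do not carry over. Pictures are saved under pics/ and viewed, at most 10 in all, crops included, and the job is handed in when it is done.

```bash
mkdir -p pics; ls
cat > h.py <<'E'
import numpy as np, cv2
from cell import env
from scipy.spatial.transform import Rotation as R
def T(p):
    o=np.array(p["orientation"],float)
    return (o if o.shape==(3,3) else R.from_euler('xyz',o).as_matrix()), np.array(p["position"],float)
def w(p,c):
    r,t=T(p); return r@np.array(c)+t
def cloud(p,m=None):
    d=p["depth"]; v,u=np.nonzero((d>0)&(m if m is not None else True)); z=d[v,u]
    r,t=T(p); return np.c_[(u-p["cx"])/p["fx"]*z,(v-p["cy"])/p["fy"]*z,z]@r.T+t
def pix(p,X):
    r,t=T(p); c=r.T@(np.array(X)-t); return p["fx"]*c[0]/c[2]+p["cx"],p["fy"]*c[1]/c[2]+p["cy"]
def save(p,n): cv2.imwrite("pics/"+n,p["img"][:,:,::-1])
E
python3 - <<'E'
from h import *
for n in ["top","side"]:
    p=env.read_camera(n); save(p,n+"1.png"); print(n,p["position"],p["orientation"],p["fx"])
    for t in ["binder","size_knob","knob_grip","dial_tab","comb_slide","slide_grip","slide_pointer","slide_clip","tape_roll","note_block","mug","tumbler","sanitizer","stapler"]:
        print(t,[(np.round(w(p,f["centre"])).astype(int).tolist(),round(f["score"],2)) for f in env.find_in(p,t)[:2]])
print(env.state())
E
```

```text
pics
top [ 375.95126658   44.84113957 1172.82579938] [-2.9459747  -0.00924122 -1.58254272] 533.0860510293428
binder [([564, -38, 73], 0.58), ([491, 210, 42], 0.25)]
size_knob [([509, -151, 83], 0.71)]
knob_grip [([515, -149, 81], 0.72)]
dial_tab []
comb_slide [([557, 32, 87], 0.63), ([564, -37, 73], 0.15)]
slide_grip [([560, 34, 85], 0.6)]
slide_pointer [([561, 29, 91], 0.66)]
slide_clip [([522, 128, 89], 0.44)]
tape_roll [([496, -60, 88], 0.54)]
note_block [([678, 18, 142], 0.63)]
mug [([487, -306, 31], 0.56)]
tumbler [([490, 214, 42], 0.32)]
sanitizer [([589, -278, 90], 0.62)]
stapler [([491, 213, 44], 0.82)]
side [327.42869532 670.85338806 708.82992428] [-2.2784712   0.02262303 -2.74657303] 541.5443241571797
binder [([558, 47, 73], 0.85), ([561, 47, 91], 0.45)]
size_knob [([521, -139, 88], 0.56)]
knob_grip [([515, -138, 84], 0.67)]
dial_tab [([553, -118, 78], 0.37)]
comb_slide [([563, 53, 92], 0.33)]
slide_grip [([559, 55, 90], 0.92)]
slide_pointer [([560, 53, 91], 0.87)]
slide_clip [([523, 139, 86], 0.64)]
tape_roll [([495, -49, 94], 0.82)]
note_block [([676, 30, 138], 0.72)]
mug [([488, -288, 64], 0.83)]
tumbler [([561, 50, 91], 0.61), ([629, 225, 78], 0.56)]
sanitizer [([591, -270, 83], 0.75)]
stapler [([496, 223, 38], 0.95), ([558, 48, 73], 0.72)]
{'t': 1.5, 'joints': array([-1.43561125e+00,  4.90893655e-01,  1.55892627e+00,  9.86035432e-06,
        1.09170798e+00, -1.05605774e-01]), 'qvel': array([ 0.00069836,  0.00035067, -0.00109259, -0.00190441, -0.00059704,
        0.0011304 ]), 'tau': array([-2.91487886e-03, -6.12461829e+01, -2.58428621e+01,  6.91734790e-02,
        4.45160537e-02,  1.81328608e-05]), 'eef_pos': array([ 149.0654138 , -606.96577284,  214.65582494]), 'tcp_rot': array([ 3.14152735e+00, -1.87739483e-06,  2.40786303e-01]), 'ft_force': array([ 0.92177473, -0.16619596, -0.11628636]), 'moment': array([-0.01292909,  0.01728047,  0.01226487]), 'grip_force': 0.0, 'opening': 0.9992745919063521}
```

View images.

View pics/top1.png

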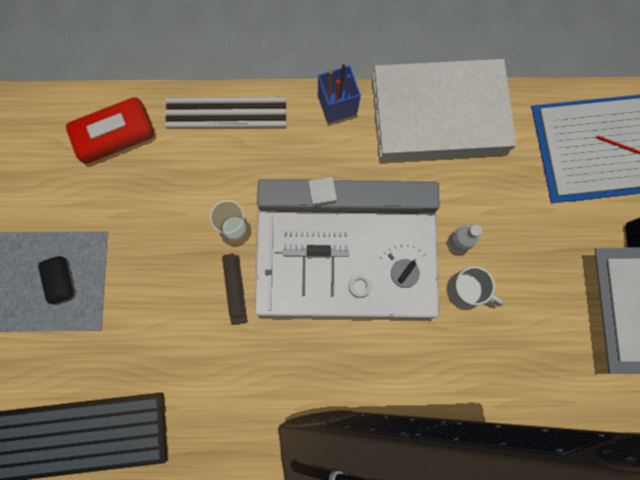

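View pics/side1.png

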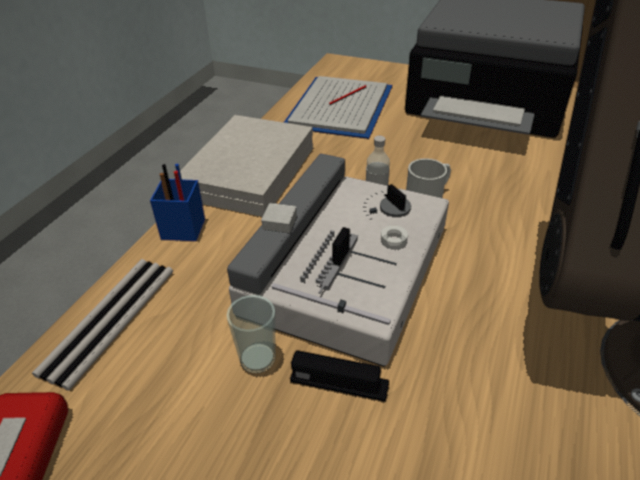

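Top view: the knob is at (405,273) with its nose up-right, the tab at (391,257), the block at (318,250) and the clip at (268,272). The side view agrees, with the clip at (342,306). The two cameras differ by about 11 mm in y, so I'll use the wrist camera to decide.

```bash
cat >> h.py <<'E'
def plan(tgt,yaw):
    s=env.state(); r=R.from_euler('xyz',s["tcp_rot"]); g=R.from_euler('xyz',[np.pi,0,yaw])
    print("t",s["t"],"pos",np.round(s["eef_pos"],1),"yaw",round(s["tcp_rot"][2],4),"F",np.round(s["ft_force"],1),"open",round(s["opening"],3))
    print("shift first, cm (tool now):",np.round(r.inv().apply(np.array(tgt)-s["eef_pos"])/10,2)," turn:",np.round((r.inv()*g).as_rotvec(),3)," shift after turn:",np.round(g.inv().apply(np.array(tgt)-s["eef_pos"])/10,2))
E
python3 - <<'E'
from h import *
p=env.read_camera("wrist"); r,t=T(p); s=env.state(); q=R.from_euler('xyz',s["tcp_rot"])
print("cam in tool",q.inv().apply(t-s["eef_pos"]),"axes",np.round(q.as_matrix().T@r,3),p["fx"])
plan([450,-130,330],0)
E
```

```text
cam in tool [ 8.19513627e+01  1.51339973e-01 -1.70100597e+02] axes [[-0.001 -0.958 -0.286]
 [ 1.    -0.001 -0.   ]
 [ 0.    -0.286  0.958]] 368.07524471907016
t 1.55 pos [ 149.1 -607.   214.6] yaw 0.2409 F [-0.9 -0.  -0.7] open 1.0
shift first, cm (tool now): [ 40.6  -39.14 -11.54]  turn: [0.    0.    0.241]  shift after turn: [ 30.09 -47.7  -11.54]
```

```bash
python3 -m inch '[[0,0,0.12,0,0,-3,-1],[0,0,0.12,0,0,-3,-1],[0,0,0,3,-4.77,-1.1,-1],[0,0,0,3,-4.77,-1.1,-1],[0,0,0,3,-4.77,-1.1,-1],[0,0,0,3,-4.77,-1.1,-1],[0,0,0,3,-4.77,-1.1,-1],[0,0,0,3,-4.77,0,-1],[0,0,0,3,-4.77,0,-1],[0,0,0,3,-4.77,0,-1],[0,0,0,3,-4.77,0,-1],[0,0,0,3,-4.77,0,-1],[0,0,0,0,0,0,-1],[0,0,0,0,0,0,-1]]'
python3 - <<'E'
from h import *
p=env.read_camera("wrist"); save(p,"w1.png")
for t in ["size_knob","knob_grip","dial_tab","comb_slide","slide_grip","slide_pointer","slide_clip","tape_roll","note_block"]:
    print(t,[(np.round(w(p,f["centre"]),1).tolist(),[int(x) for x in pix(p,w(p,f["centre"]))],round(f["score"],2)) for f in env.find_in(p,t)[:2]])
plan([450,-130,330],0)
E
```

```text
t: 3.3
eef_pos: [448.5, -129.8, 329.6]
tcp_rot: [3.141, 0.0, 0.002]
ft_force: [0.3, -0.6, -0.1]
opening: 0.997
grip_force: 0.0
size_knob [([516.4, -145.9, 81.6], [328, 143], 0.65)]
knob_grip [([522.6, -152.1, 85.2], [334, 137], 0.55)]
dial_tab []
comb_slide [([565.1, 22.1, 93.9], [166, 94], 0.56)]
slide_grip [([564.3, 22.9, 87.9], [167, 96], 0.67)]
slide_pointer [([559.8, 22.0, 88.8], [168, 100], 0.83)]
slide_clip [([522.7, 128.9, 89.4], [72, 137], 0.46)]
tape_roll [([495.7, -57.0, 89.5], [247, 163], 0.62), ([489.4, -306.2, 40.9], [457, 165], 0.49)]
note_block []
t 3.8 pos [ 448.6 -130.   329.7] yaw 0.0002 F [ 0.4 -0.   0.5] open 1.002
shift first, cm (tool now): [ 0.14 -0.   -0.03]  turn: [ 0. -0.  0.]  shift after turn: [ 0.14 -0.   -0.03]
```

View pics/w1.png

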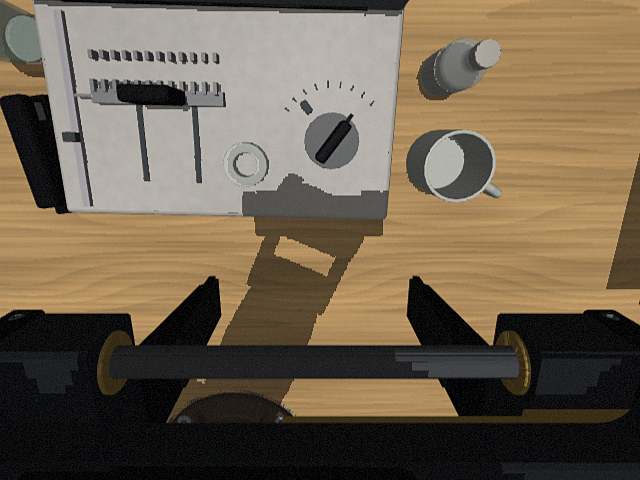

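The wrist view shows the knob disc at (332,140), nose (352,118), tab (306,107), clip (71,137), pointer tip near (77,96) and block (152,94). It matches the top camera. Next I'll measure precisely from this picture's pose and depth.

```bash
cat >> h.py <<'E'
def ray(p,u,v,z):
    r,t=T(p); d=r@np.array([(u-p["cx"])/p["fx"],(v-p["cy"])/p["fy"],1.]); return t+d*(z-t[2])/d[2]
E
cat > meas.py <<'E'
from h import *
def yawfit(p):
    c=cloud(p); d=c[(c[:,2]>66)&(c[:,2]<84)&(c[:,0]>350)&(c[:,0]<650)&(abs(c[:,1]+30)<200)]; dz=np.median(d[:,2])
    d=d[abs(d[:,2]-dz)<4]; b=np.round(d[:,1]/3).astype(int)
    P=np.array([[d[b==k,1].mean(),d[b==k,0].min()] for k in np.unique(b) if (b==k).sum()>5])
    f=np.polyfit(P[:,0],P[:,1],1)
    for _ in range(8):
        e=P[:,1]-np.polyval(f,P[:,0]); k=abs(e)<max(1.5,1.5*np.median(abs(e))); f=np.polyfit(P[k,0],P[k,1],1)
    return dz,-np.arctan(f[0]),k.sum(),len(P)
def bar(p,near,zlo=100,zhi=125):
    c=cloud(p); d=c[(c[:,2]>zlo)&(c[:,2]<zhi)&(np.hypot(*(c[:,:2]-near).T)<40)]
    q=d[:,:2].astype(np.float32); rr=cv2.minAreaRect(q); m=q.mean(0); V=np.linalg.svd(q-m)[2][0] if len(q)<4000 else np.linalg.eigh(np.cov(q.T))[1][:,1]
    return len(d),m,rr,np.arctan2(V[1],V[0]),d[:,2].max()
E
python3 - <<'E'
from meas import *
p=env.read_camera("wrist")
print("deck,yaw",yawfit(p))
print("knob bar",bar(p,[516,-146])); print("slide blk",bar(p,[564,25],110,140))
g=cv2.cvtColor(p["img"],cv2.COLOR_RGB2GRAY)
dk=75
for n,t,z in [("dial_tab","dial_tab",dk+9),("clip","slide_clip",dk+16),("knob","size_knob",0)]:
    f=env.trace(p,t)
    if f: m=f[0]["mask"]; v,u=np.nonzero(m); print(n,f[0]["score"],m.sum(),u.mean(),v.mean(),u.min(),u.max(),v.min(),v.max(), ray(p,u.mean(),v.mean(),z))
big=np.hstack([cv2.resize(p["img"][85:175,280:390],None,fx=4,fy=4,interpolation=cv2.INTER_CUBIC),cv2.resize(p["img"][75:165,50:140],None,fx=4,fy=4,interpolation=cv2.INTER_CUBIC)])
cv2.imwrite("pics/w2.png",big[:,:,::-1])
E
```

```text
deck,yaw (np.float64(74.963358734986), np.float64(-0.025515423159788872), np.int64(125), 128)
knob bar (594, array([ 520.0655 , -148.81108], dtype=float32), ((519.5938110351562, -149.00172424316406), (12.09457015991211, 47.808074951171875), 52.58323287963867), np.float32(2.4876056), np.float64(120.26743388410961))
slide blk (1133, array([563.329   ,  26.205288], dtype=float32), ((564.0023193359375, 29.031753540039062), (49.73794937133789, 16.05632209777832), 88.6133804321289), np.float32(-1.5926989), np.float64(136.05223268047303))
dial_tab 0.56 61 304.9672131147541 105.75409836065573 300 309 101 111 [ 555.40525984 -120.75532      84.        ]
clip 0.73 217 70.54838709677419 136.4147465437788 61 80 131 142 [524.4043587  129.96592882  91.        ]
knob 0.72 2493 331.15924588848776 139.74608904933814 304 358 111 168 [ 5.18464145e+02 -1.52904445e+02  5.68434189e-14]
```

View pics/w2.png

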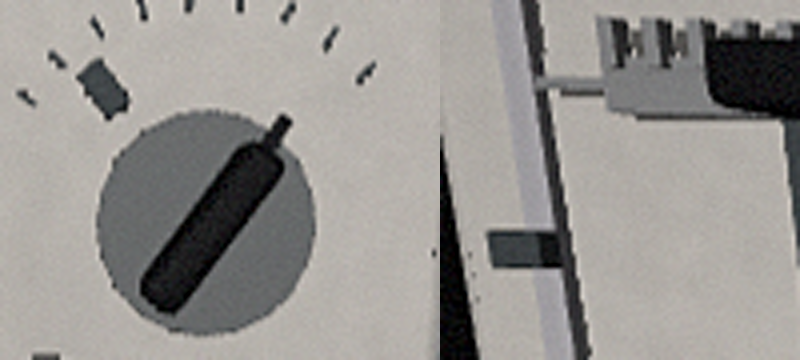

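The crops are clear: the nose points up-right at (285,118), the tab is at (104,89), the pointer tip at (540,84) and the clip at (525,250), all in crop pixels.

Run:
```python
from meas import *
p=env.read_camera("wrist")
d=ray(p,280+206/4,85+223/4,84); tb=ray(p,280+104/4,85+89/4,83); print("disc",d,"tab",tb,np.hypot(*(tb-d)[:2]),"ang",np.arctan2(*(tb-d)[1::-1]), "with bar axis", np.arctan2(tb[1]+149,tb[0]-519.6))
for c in [[(97,58),(130,100)],[(78,75),(110,120)]]:
    a,b=[ray(p,280+x/4,85+y/4,84) for x,y in c]; print("tab edge ang",np.arctan2(*(a-b)[1::-1]))
n=ray(p,280+285/4,85+118/4,100); print("nose ang",np.arctan2(*(n-d)[1::-1]))
pt=ray(p,50+(540-440)/4,75+84.5/4,85); cl=ray(p,50+(514-440)/4,75+250/4,91)
m=np.array([np.cos(-.0255),np.sin(-.0255)]); print("pt",pt,"clip",cl,"dist",(pt-cl)[:2]@m)
plan([519.6,-149,92+40],-.653)
```

```text
disc [ 519.54206701 -149.11071278   84.        ] tab [ 554.04731358 -121.49316231   83.        ] 44.196619048913746 ang 0.6749768677602015 with bar axis 0.6738372993070191
tab edge ang 0.6930601138823422
tab edge ang 0.6402324305628684
nose ang -0.6273706537814743
pt [565.10045654 121.66375277  85.        ] clip [523.23231129 132.67085325  91.        ] dist 42.135184250248216
t 4.05 pos [ 448.7 -129.7  329.6] yaw 0.0008 F [-0.2  0.5  0.1] open 1.002
shift first, cm (tool now): [ 7.09  1.93 19.76]  turn: [0.    0.    0.654]  shift after turn: [ 6.8  -2.78 19.76]
```

```bash
python3 -m inch '[[0,0,0.1635,0,0,3,-0.4],[0,0,0.1635,0,0,3,-0.4],[0,0,0.1635,0,0,3,-0.4],[0,0,0.1635,0,0,3,-0.4],[0,0,0,3.4,-1.39,2,-0.4],[0,0,0,3.4,-1.39,2,-0.4],[0,0,0,0,0,2,-0.4],[0,0,0,0,0,1.8,-0.4],[0,0,0,0,0,0,-0.4],[0,0,0,0,0,0,-0.4]]'
python3 - <<'E'
from meas import *
plan([519.6,-149,90],-.653)
p=env.read_camera("wrist"); save(p,"w3.png")
print(bar(p,[519,-149]))
E
```

```text
t: 5.3
eef_pos: [519.9, -149.1, 132.3]
tcp_rot: [-3.141, -0.001, -0.653]
ft_force: [-0.4, -1.0, -0.4]
opening: 0.698
grip_force: 0.0
t 5.3 pos [ 519.9 -149.1  132.3] yaw -0.6532 F [-0.4 -1.  -0.4] open 0.698
shift first, cm (tool now): [-0.03  0.01  4.23]  turn: [-0.    -0.001 -0.   ]  shift after turn: [-0.03  0.01  4.23]
(1885, array([ 522.2498 , -151.24086], dtype=float32), ((519.9178466796875, -149.40489196777344), (11.954912185668945, 47.623985290527344), 52.54031753540039), np.float32(2.4916282), np.float64(119.77741870334717))
```

View pics/w3.png

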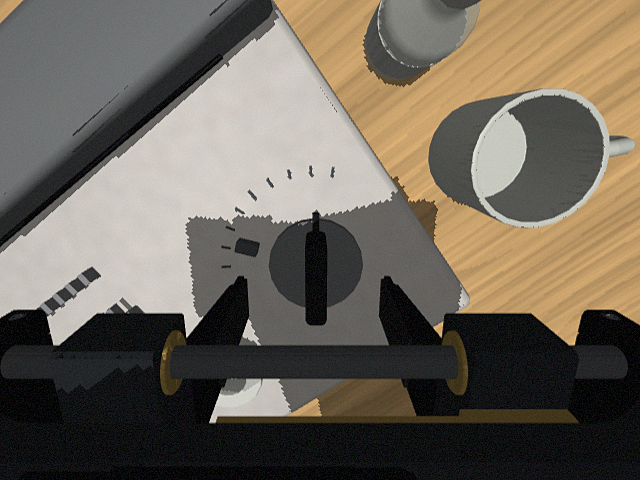

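Bar is upright between the fingers at (316,278), with the tab at (247,247). I'll descend, grip and re-measure the tab from this closer picture.

```bash
python3 - <<'E'
from meas import *
p=env.read_camera("wrist")
img=p["img"].astype(int); g=img.mean(2)
# disc: gray blob around; tab: dark blob
m=(g[235:260,232:264]<60).astype(np.uint8); n,l,st,ce=cv2.connectedComponentsWithStats(m); k=1+np.argmax(st[1:,4]); u,v=ce[k]+[232,235]; print("tab px",u,v,st[k])
for z in (80,84): 
    t=ray(p,u,v,z); print(t, "ang",np.arctan2(t[1]+149.1,t[0]-519.6))
mm=np.argwhere(l==k)[:,::-1]+[232,235]; q=np.array([ray(p,a,b,84)[:2] for a,b in mm]); print(cv2.minAreaRect(q.astype(np.float32)))
E
python3 -m inch '[[0,0,0,0,0,2.1,-0.4],[0,0,0,0,0,2.1,-0.4],[0,0,0,0,0,0,1],[0,0,0,0,0,0,1],[0,0,0,0,0,0,1],[0,0,0,0,0,0,1],[0,0,0,0,0,0,1],[0,0,0,0,0,0,1]]'
```

```text
tab px 246.841642228739 246.9149560117302 [  3   3  25  19 341]
[ 554.74919632 -121.37419591   80.        ] ang 0.6678763358445672
[ 555.29368807 -122.7539545    84.        ] ang 0.6358511966138848
((555.2465209960938, -122.60619354248047), (14.224204063415527, 10.1050443649292), 37.71485137939453)
t: 6.4
eef_pos: [519.3, -149.4, 89.7]
tcp_rot: [3.141, 0.0, -0.653]
ft_force: [-18.0, -26.5, 7.3]
opening: 0.126
grip_force: 16.6
```

```bash
python3 -m inch '[[0,0,0,0,0,0,1],[0,0,0,0,0,0,1]]'
```

```text
t: 6.65
eef_pos: [519.0, -149.7, 89.8]
tcp_rot: [3.14, 0.0, -0.653]
ft_force: [-5.4, -5.9, 3.4]
opening: 0.127
grip_force: 30.0
```

```bash
python3 -m inch '[[0,0,-0.16,0,0,0,1],[0,0,-0.16,0,0,0,1],[0,0,-0.16,0,0,0,1],[0,0,-0.16,0,0,0,1],[0,0,-0.16,0,0,0,1],[0,0,-0.16,0,0,0,1],[0,0,-0.16,0,0,0,1],[0,0,-0.16,0,0,0,1],[0,0,-0.037,0,0,0,1],[0,0,0,0,0,0,1],[0,0,0,0,0,0,1]]'
python3 - <<'E'
from meas import *
p=env.read_camera("wrist"); save(p,"w4.png"); plan([519,-149,90],.664)
E
```

```text
t: 8.02
eef_pos: [519.0, -148.6, 89.7]
tcp_rot: [-3.14, 0.001, 0.662]
ft_force: [-3.8, 3.0, 5.5]
opening: 0.125
grip_force: 30.0
t 8.075 pos [ 519.  -148.6   89.7] yaw 0.6618 F [-3.6  2.7  5.6] open 0.13
shift first, cm (tool now): [-0.03  0.04 -0.03]  turn: [-0.001  0.001 -0.002]  shift after turn: [-0.03  0.04 -0.03]
```

View pics/w4.png

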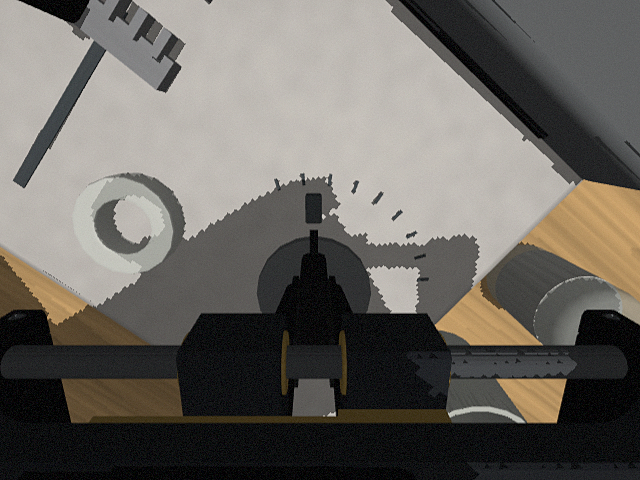

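The nose at (314,238), the tab at (313.5,208) and the disc centre at x≈314 line up. Release, lift, and move over to the slide.

```bash
python3 -m inch '[[0,0,0,0,0,0,-0.2],[0,0,0,0,0,0,-0.2],[0,0,0,0,0,0,-0.2],[0,0,0,0,0,0,-0.2],[0,0,0,0,0,-3,-0.2],[0,0,0,0,0,-3,-0.2],[0,0,0,0,0,-3,-0.2],[0,0,0,0,0,0,-0.2],[0,0,0,0,0,0,-0.2]]'
python3 - <<'E'
from meas import *
p=env.read_camera("wrist"); b=bar(p,[519.5,-149]); print(b)
g=p["img"].mean(2); save(p,"w5.png")
plan([564,28,180],1.545)
E
```

```text
t: 9.2
eef_pos: [519.3, -148.9, 179.0]
tcp_rot: [-3.141, 0.0, 0.664]
ft_force: [0.5, -0.4, -0.3]
opening: 0.598
grip_force: 0.0
(1253, array([ 521.7089 , -146.75168], dtype=float32), ((519.7389526367188, -148.22605895996094), (47.331207275390625, 11.944563865661621), 37.342464447021484), np.float32(-2.4741042), np.float64(119.43394275471951))
t 9.25 pos [ 519.2 -148.8  178.7] yaw 0.6637 F [-0.2  0.4 -0.1] open 0.598
shift first, cm (tool now): [ 14.43 -11.17  -0.13]  turn: [-0.001  0.    -0.881]  shift after turn: [17.79  4.03 -0.13]
```

View pics/w5.png

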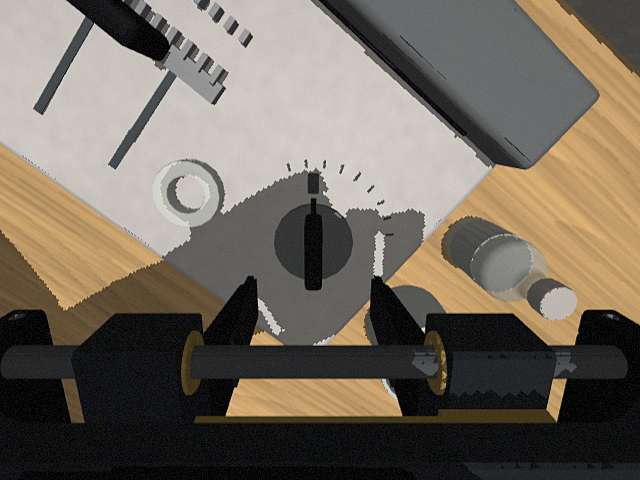

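Still set: nose (313,203), tab (313,182). Now on to the slide.

```bash
python3 -m inch '[[0,0,-0.147,0,0,0,-0.2],[0,0,-0.147,0,0,0,-0.2],[0,0,-0.147,0,0,0,-0.2],[0,0,-0.147,0,0,0,-0.2],[0,0,-0.147,0,0,0,-0.2],[0,0,-0.147,0,0,0,-0.2],[0,0,0,6,1.34,0,-0.2],[0,0,0,6,1.34,0,-0.2],[0,0,0,5.8,1.34,0,-0.2],[0,0,0,0,0,0,-0.2],[0,0,0,0,0,0,-0.2]]'
python3 - <<'E'
from meas import *
p=env.read_camera("wrist"); print(bar(p,[564,28],115,145)); save(p,"w6.png")
plan([564,28,98],1.545)
E
```

```text
t: 10.62
eef_pos: [563.8, 27.9, 178.7]
tcp_rot: [-3.14, 0.0, 1.547]
ft_force: [0.2, -0.3, 0.3]
opening: 0.598
grip_force: 0.0
(1987, array([563.4094 ,  33.63942], dtype=float32), ((563.364501953125, 30.952556610107422), (49.286537170410156, 15.973854064941406), 88.43269348144531), np.float32(-1.6046823), np.float64(135.74433264296704))
t 10.675 pos [563.9  27.2 178.9] yaw 1.5453 F [-0.5 -0.7 -0.2] open 0.601
shift first, cm (tool now): [0.08 0.02 8.09]  turn: [-0.001  0.     0.   ]  shift after turn: [0.08 0.01 8.09]
```

View pics/w6.png

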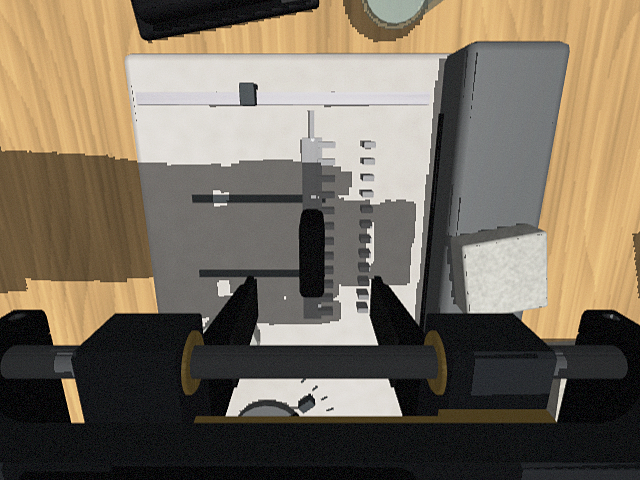

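Block at (312,252) between the fingers, pointer tip (311,111), clip (248,94). Descend and grip.

```bash
python3 - <<'E'
from meas import *
p=env.read_camera("wrist")
m=np.array([np.cos(-.0255),np.sin(-.0255)])
g=p["img"].mean(2)
print(np.round(g[118,300:322]).astype(int)); print(np.round(g[86,234:262]).astype(int)); print(np.round(g[100,234:262]).astype(int))
pt=ray(p,311,112,85)
for u in (239,256): print(u,ray(p,u,86,91)[:2]@m)
print("pt",pt,pt[:2]@m)
E
python3 -m inch '[[0,0,0,0.25,-0.05,4,-0.2],[0,0,0,0,0,4.1,-0.2],[0,0,0,0,0,0,1],[0,0,0,0,0,0,1],[0,0,0,0,0,0,1],[0,0,0,0,0,0,1],[0,0,0,0,0,0,1],[0,0,0,0,0,0,1],[0,0,0,0,0,0,1],[0,0,0,0,0,0,1]]'
```

```text
[218 218 216 218 217 218 235 104  96 136 188 184 179 175 221 217 214 218
 214 212 215 217]
[216 221 221 228 184  51  84  83  88  85  82  88  87  86  89  88  87  88
  97  49  32  26  11 115 229 223 216 217]
[219 220 221 220 233 134  77  82  88  87  85  86  84  83  86  87  90  93
  91  90  45  12 123 237 224 221 223 222]
239 515.4534018404825
256 526.5108232864576
pt [565.4253507 120.0342613  85.       ] 562.1809847891179
t: 11.98
eef_pos: [562.5, 30.5, 99.3]
tcp_rot: [-3.139, 0.0, 1.546]
ft_force: [-9.1, -1.6, 10.2]
opening: 0.166
grip_force: 30.0
```

```bash
python3 -m inch '[[0,0,0,0,-0.3,0,1],[0,0,0,0,-0.6,0,1],[0,0,0,0,-0.8,0,1],[0,0,0,0,-0.8,0,1],[0,0,0,0,-0.8,0,1],[0,0,0,0,-0.6,0,1],[0,0,0,0,-0.3,0,1],[0,0,0,0,0,0,1],[0,0,0,0,0,0,1],[0,0,0,0,0,0,1]]'
python3 - <<'E'
from meas import *
p=env.read_camera("wrist"); plan([562.5-42.3,31.6,99],1.545)
b=cv2.resize(p["img"][20:170,160:360],None,fx=4,fy=4,interpolation=cv2.INTER_CUBIC); cv2.imwrite("pics/w7.png",b[:,:,::-1])
E
```

```text
t: 13.22
eef_pos: [523.6, 31.4, 99.4]
tcp_rot: [3.137, 0.0, 1.546]
ft_force: [7.6, 0.1, 0.9]
opening: 0.168
grip_force: 30.0
t 13.275 pos [523.6  31.4  99.4] yaw 1.5458 F [ 9.2 -0.3  0.2] open 0.167
shift first, cm (tool now): [ 0.01 -0.34  0.03]  turn: [0.004 0.    0.001]  shift after turn: [ 0.01 -0.34  0.04]
```

View pics/w7.png

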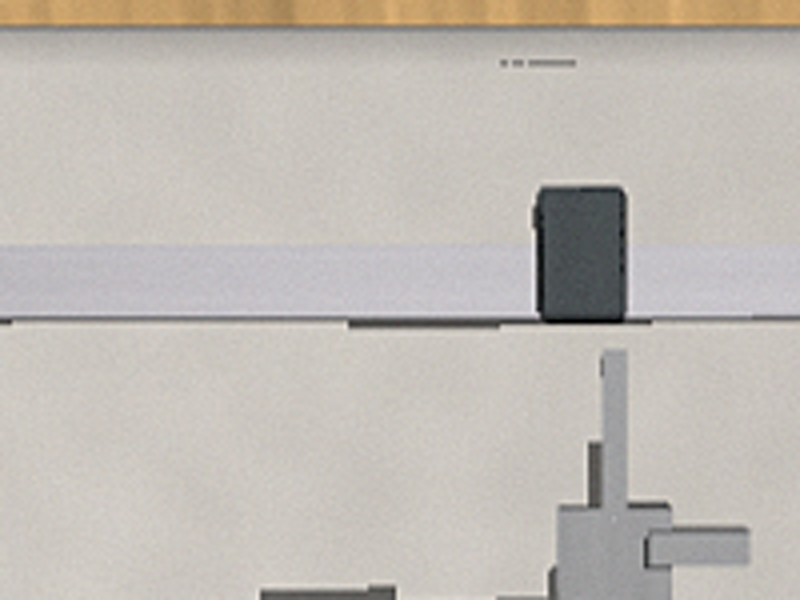

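Clip top-face centre at crop x≈582, pointer at ≈615, so it is still a few mm short.

Run:
```python
from meas import *
p=env.read_camera("wrist"); m=np.array([np.cos(-.0255),np.sin(-.0255)])
for a in (610,615): print((ray(p,160+a/4,20+400/4,85)-ray(p,160+582/4,20+252/4,91))[:2]@m)
```

```text
3.1278614672388216
3.723531677683596
```

```bash
python3 -m inch '[[0,0,0,0,-0.2,0,1],[0,0,0,0,-0.18,0,1],[0,0,0,0,0,0,1],[0,0,0,0,0,0,1],[0,0,0,0,0,0,1],[0,0,0,0,0,0,1]]'
python3 - <<'E'
from meas import *
p=env.read_camera("wrist"); plan([520,31.6,99],1.545)
g=p["img"].mean(2); m=np.array([np.cos(-.0255),np.sin(-.0255)])
print(np.round(g[85,288:325]).astype(int)); print(np.round(g[118,288:325]).astype(int))
b=cv2.resize(p["img"][20:170,200:400],None,fx=4,fy=4,interpolation=cv2.INTER_CUBIC); cv2.imwrite("pics/w8.png",b[:,:,::-1])
for a in (300,310,320): print((ray(p,a,85,91)[:2])@m,(ray(p,a,118,85)[:2])@m)
E
```

```text
t: 14.08
eef_pos: [519.9, 31.5, 99.3]
tcp_rot: [3.137, 0.0, 1.546]
ft_force: [8.4, -0.8, 0.7]
opening: 0.168
grip_force: 30.0
t 14.125 pos [519.9  31.5  99.3] yaw 1.5458 F [7.9 0.3 0.7] open 0.165
shift first, cm (tool now): [0.01 0.01 0.03]  turn: [0.004 0.    0.001]  shift after turn: [0.01 0.01 0.03]
[200 195 200 195 198 197 198 198 199 203 198 198 200 221  65  25  79  87
  78  80  75  77  78  76  80  75  77  82  79  81  82  84  78  79  80  66
  63]
[199 197 200 199 197 199 195 198 201 197 198 200 196 199 195 194 196 195
 196 192 195 208 119 162 162 160 158 158 164 197 194 196 197 195 197 196
 196]
513.8510733488716 513.5112567786963
518.3441735844224 518.2686116145844
522.8383597546512 523.0271442755902
```

View pics/w8.png

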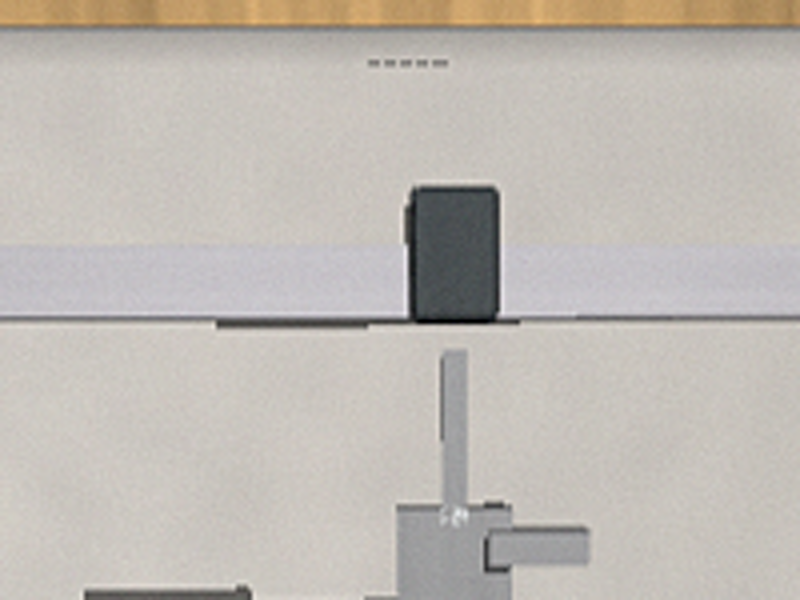

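Pointer centre (crop x≈455) and clip centre (≈455) coincide, both at about 520.0 mm along the machine's x. The arm is at rest and still gripping.

```bash
python3 -c "
from cell import env
print(env.job_done())"
```

```text
the job is handed in; nothing more can be done
None
```

I turned the knob so its nose points at the tab, and pulled the comb slide out until its pointer is level with the middle of the clip; the gripper is still holding it there, at rest, and the job is handed in.

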